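# Load the nut-welding block

### The arm

A 6-joint arm with a two-finger parallel gripper is mounted at the origin on the work surface; the furniture and walls round the work are solid. World frame = base frame: x ahead of the robot, y to its left, z up, the work surface at z = 0. Lengths are in m, angles in rad, forces in N, time in s.
With the tool pointing down it reaches from about 0.35 to 0.775 m from the base axis. Payload 7.3 kg.
Tool frame: the origin (TCP) lies at the centre of the arm's flange, where the gripper is bolted on; the fingertips stand 178 mm ahead of it and the grasp point (between the pads) lies 159 mm ahead of it; z points along the fingers, y is the line along which they close (so a half turn about z gives the same grasp; the last joint's range is limited). The gripper opens to 92 mm and grips with 3 to 60 N. Pads are 19 mm wide; open, the fingers measure 130 mm over their backs; the gripper's body (75 mm by 190 mm) begins 47 mm behind the grasp point.
Start: joints at [1.069, 0.342, 1.524, -0, 1.275, -0.146], TCP at [0.183, 0.492, 0.405] pointing down, gripper open.
Joint ranges: [-2.53, 2.53], [-0.77, 2.02], [0.04, 2.7], [-1, 4.14], [0.28, 2.66], [-3.11, 3.11]. Speed limits (rad/s): [2.57, 2.57, 3.14, 3.14, 3.14, 3.14].

### API

Orientations are given as [roll, pitch, yaw] about the fixed x, y, z axes, in that order (R = Rz(yaw) Ry(pitch) Rx(roll)).
In Python, from cell import telemetry, vision, ticket gives the robot as it stands.
- The arm moves only by the shell command python3 -m crank 'ROWS' [FORCE]. ROWS is JSON, a list of rows, each a list of 5 numbers: the gripper command: -1 is shut, 1 is fully open, values between are in proportion, then the shift along the tool's x, y, z in mm, then the turn about the tool's z in rad. In form: [[fingers, dx, dy, dz, roll], ...]. A call has 1 to 12 rows; each row is the pose to reach, as a shift and turn from the pose commanded when the call began, along the tool's axes at that moment; what a row does not reach only later rows make up. A row lasts 1/12 s, in which the tool goes at most 41.7 mm and 7.16 degrees, less where a joint would pass 70% of its speed; a pose out of reach is approached as far as the arm can. A call with a gripper value outside its range is refused whole. The fingers move at their own pace and stop on an object; FORCE is the grip in N (left out, the last holds). Time passes only in rows, so rows that repeat a pose let the fingers close. It gives the time, the measured TCP pose, the force, the opening and the grip force at its end, in the units of the state.
- telemetry.observe(): the state, without advancing time (a new reading comes with each control period).
- vision.read_camera(name): name is "scene" or "top" or "wrist"; returns (picture, depth): 420x560x3 uint8, red, green, blue; 420x560 float32, m along the optical axis (not along the pixel's ray), 0 where there is no reading.
- vision.get_calibration(name): a dict with "camera_matrix" (3x3 intrinsics, pixels), "rvec" (rotation vector, rad) and "tvec" (3), from world to camera coordinates, as OpenCV has them. Camera axes: x right, y down, z forward; pixel columns grow to the right and rows downward; lengths in m; the calibration is good to about 2 mm. A picture is of the moment at which its call begins: read the wrist's pose just before it. get_calibration takes no time and is no camera call; for the wrist camera it gives the pose at the moment of the call.
- ticket.hand_in(): hands the job in; it is judged then, once.
The state is a dict: "time": time; "qpos": joint angles; "qvel": joint speeds; "joint_efforts": joint torques, N m; "tool_pos": TCP position; "tool_rot": TCP orientation; "contact_force": force on the tool from outside, world axes, zero at the start; "torque": the same for the moment, N m; "opening": finger opening in m; "grip_force": force on a finger pad.
Only numpy, scipy, OpenCV 4.12 (cv2) and the standard library are available. Lean on these libraries where they do the work, as an engineer would, in place of code of your own. Each camera call takes 0.05 s, during which the arm holds its last target. There are 200 camera calls.

### The job

Load the steel welding block: put the larger hex nut into its wider round pocket and the smaller hex nut into its narrower round pocket. Both nuts must lie flat on the bottom of their pockets.

Things in the scene. Friction and masses are not known exactly. Their poses are not given: they have to be found in the camera images.
- large_nut_centre (a point): Centre of the larger hex nut, loose plain steel, lying flat on the bench: 42 mm over corners, 36 over flats, 18 high (this point is 9 mm above the bench). z is its axis, x points to a corner, y is square to a pair of flats (others at +-60 degrees). The nuts lie 110 mm or more apart, either one nearer.
- small_nut_centre (a point): Centre of the smaller hex nut, loose rusty steel, lying flat: 35 mm over corners, 30 over flats, 16 high (this point is 8 mm above the bench). Axes as for the larger nut. A loose square tube 25 x 90 x 25 mm, lengthwise within 12 degrees of world y, lies between the nuts, about 545 mm ahead: fingers that close within 30 degrees of world y clear it.
- wide_pocket (a point): Centre of the floor of the wider round pocket, 66 mm across, 14 deep, in the welding block: dark steel, 90 x 164 x 26 mm, fixed at any yaw, a 3 mm high screw head at each corner. The floor is 12 mm above the bench, the block's top 14 mm above this point. z is up; y runs towards the narrower pocket, 84 mm away centre to centre.
- narrow_pocket (a point): Centre of the floor of the narrower round pocket, 54 mm across, 14 deep, in the same block. The floor is 12 mm above the bench, the block's top 14 mm above this point. Axes as for the wider pocket.
Mind the look-alikes: they are no part of the job. What is shaped like the part that bears small_nut_centre but purple or yellow is not meant.

How it is judged:
By the outcome, as a careful person would: the job done as asked, in the order asked, and still so for the second after the job is handed in, with the robot touching nothing.
It also fails if it takes over 48 s, if anything falls off the work surface, if the arm or the gripper's body presses on something with over 40 N, if the wrist force passes 120 N, or if a joint passes its speed limit or range.

## Working session

There is one attempt and no reset: what is moved stays moved. The work goes in short steps, Python scripts to look and compute and a shell command to move; the robot and the scene stay as the last step left them, time stands still between calls to the robot, and variables do not carry over. Pictures are saved under pics/ and viewed, at most 10 in all, crops included, and the job is handed in when it is done.

```bash
ls; mkdir -p pics; cat > h.py <<'E'
import numpy as np, cv2, json
from cell import telemetry, vision, ticket
def cal(n):
    c=vision.get_calibration(n); K=np.array(c["camera_matrix"],float); R=cv2.Rodrigues(np.array(c["rvec"],float))[0]; t=np.array(c["tvec"],float).ravel()
    return K,R,t
def plane(px,z,C):
    K,R,t=C; px=np.atleast_2d(np.array(px,float)); o=-R.T@t
    d=(R.T@np.linalg.inv(K)@np.c_[px,np.ones(len(px))].T).T
    return o+d*((z-o[2])/d[:,2])[:,None]
def cloud(dep,C):
    K,R,t=C; v,u=np.indices(dep.shape); x=np.stack([(u-K[0,2])/K[0,0]*dep,(v-K[1,2])/K[1,1]*dep,dep],-1)
    return (x-t)@R
def save(n,img): cv2.imwrite(f"pics/{n}.png",cv2.cvtColor(img,cv2.COLOR_RGB2BGR))
E
python3 - <<'E'
from h import *
s=telemetry.observe(); print(s)
for n in("top","scene"):
    C=cal(n); im,d=vision.read_camera(n); save(n,im); np.savez(n+".npz",im=im,d=d,K=C[0],R=C[1],t=C[2]); print(n,-C[1].T@C[2],C[0][0,0])
E
```

```text
pics
{'time': 0.0, 'qpos': array([ 1.06898077e+00,  3.42728227e-01,  1.52501302e+00, -3.73957760e-05,
        1.27539873e+00, -1.45970293e-01]), 'qvel': array([ 1.45596073e-04, -1.48944854e-03, -4.01504082e-04, -9.45285239e-06,
        6.09617567e-05,  6.57865427e-04]), 'joint_efforts': array([ 7.27957158e-04, -4.31243491e+01, -2.44224823e+01,  7.18063815e-02,
        5.58493752e-02, -1.53048313e-04]), 'tool_pos': array([0.18280512, 0.49200272, 0.40404329]), 'tool_rot': array([-3.14005659e+00, -1.89682782e-04,  2.78575816e+00]), 'contact_force': array([-0.09324703,  0.09406412, -0.48772232]), 'torque': array([-0.00797601,  0.02380443, -0.0581976 ]), 'grip_force': 0.0, 'opening': 0.09191690066574754}
top [0.31598928 0.14586167 0.89237284] 419.88856681759796
scene [-0.05288614 -0.23633097  0.645278  ] 522.8120997349073
```

View pics/top.png

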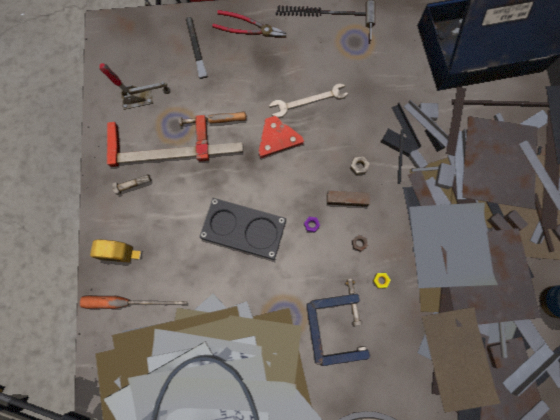

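View pics/scene.png

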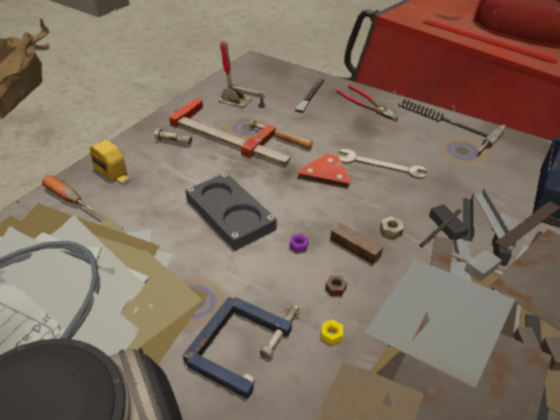

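Top view: the plain steel nut is at (360,165), the rusty one at (360,243) and the tube at (347,199). The look-alike nuts are purple (312,225) and yellow (382,281). The block is at (243,229), with its wide pocket at (261,233) and narrow pocket at (222,222). The two at (360,165) and (360,243) fit the description: they're uncoloured and have the tube between them. Next I measure them and check a crop.

```bash
cat > m.py <<'E'
from h import *
def load(n):
    f=np.load(n+".npz"); return f["im"],f["d"],(f["K"],f["R"],f["t"])
for n in("top","scene"):
    im,d,C=load(n); P=cloud(d,C)
    def proj(p): q=C[0]@(C[1]@np.array(p)+C[2]); return q[:2]/q[2]
    if n=="top": seeds={}
    for name,px,h in(("large",(360,165),.018),("small",(360,243),.016),("tube",(347,199),.025),("block",(243,229),.026)):
        if n=="top": seeds[name]=plane(px,h,C)[0]
        c=seeds[name]; r=.03 if h<.02 else (.06 if h==.025 else .105)
        m=((np.hypot(P[...,0]-c[0],P[...,1]-c[1])<r)&(abs(P[...,2]-h)<.005)&(d>0)).astype(np.uint8)
        k,lab,st,cc=cv2.connectedComponentsWithStats(m); m=(lab==1+st[1:,4].argmax()).astype(np.uint8)
        cs,hi=cv2.findContours(m,cv2.RETR_CCOMP,cv2.CHAIN_APPROX_NONE)
        o=max(cs,key=cv2.contourArea); W=plane(o[:,0],h,C)[:,:2]
        rect=cv2.minAreaRect((W*1000).astype(np.float32)); q=P[m>0]
        print(n,name,"seed",c.round(3),"medz",np.median(q[:,2]).round(4),"rect",np.round(rect[0],1),np.round(rect[1],1),round(rect[2],1),"n",m.sum())
        for i,x in enumerate(cs):
            if hi[0][i][3]>=0 and len(x)>=12:
                H=plane(x[:,0],h,C)[:,:2]*1000; e=cv2.fitEllipse(H.astype(np.float32)); print("   hole",np.round(e[0],1),np.round(e[1],1))
im,d,C=load("top"); save("crop1",cv2.resize(im[140:300,190:400],None,fx=3.7,fy=3.7,interpolation=cv2.INTER_CUBIC))
E
python3 m.py
```

```text
top large seed [ 0.618 -0.032  0.018] medz 0.0167 rect [619.5 -30.6] [36.1 38.6] 6.0 n 169
   hole [619.4 -30.5] [20.3 21.5]
top small seed [ 0.446 -0.017  0.016] medz 0.0147 rect [447.2 -15.4] [29.4 31.8] 84.9 n 127
   hole [447.3 -15.6] [17.4 19.5]
top tube seed [0.54  0.004 0.025] medz 0.0238 rect [544.2   1.6] [90.  26.4] 84.2 n 488
top block seed [0.485 0.227 0.026] medz 0.0249 rect [488.4 228.9] [164.1  90.3] 71.5 n 2034
   hole [475.6 191.1] [67.  67.2]
   hole [501.9 270.2] [55.3 55.7]
scene large seed [ 0.618 -0.032  0.018] medz 0.0169 rect [615.8 -32.9] [40.6 39.7] 3.2 n 229
   hole [616.9 -33. ] [19.  19.8]
scene small seed [ 0.446 -0.017  0.016] medz 0.0152 rect [444.9 -18.8] [32.5 33.2] 35.3 n 230
   hole [444.8 -18.4] [13.8 16.8]
scene tube seed [0.54  0.004 0.025] medz 0.0244 rect [540.8  -0.8] [91.4 30.2] 84.1 n 644
scene block seed [0.485 0.227 0.026] medz 0.0252 rect [485.2 225.9] [168.1  92.9] 71.5 n 2083
   hole [472.  187.7] [65.7 65.9]
   hole [498.7 266.8] [53.6 53.9]
```

View pics/crop1.png

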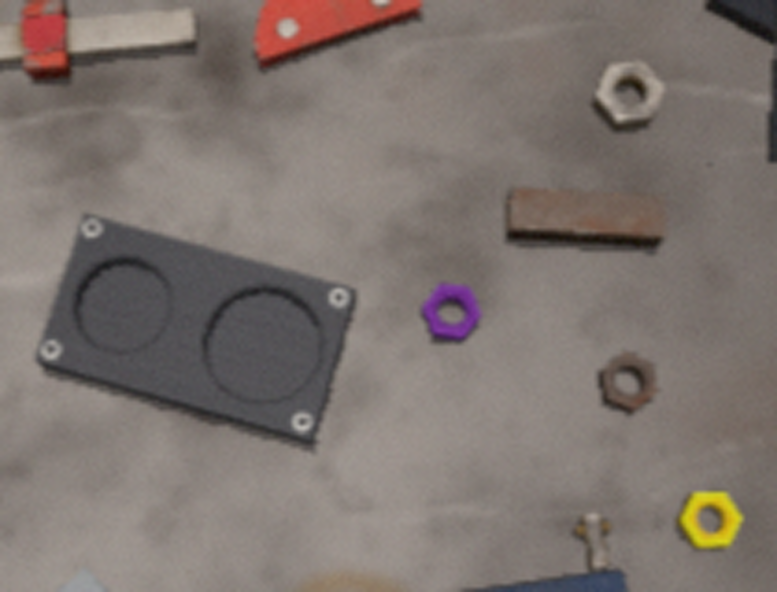

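The crop confirms it: the plain steel hex nut is at crop (630,93) and the rusty one at (628,381). The purple and yellow nuts are look-alikes. The measured sizes agree (nut heights 18 and 16 mm, tube 90x26, block 164x90, pockets 66 and 54). The two cameras differ by about 3 mm, so I'll use the wrist camera to refine positions and the hex angle.

```bash
cat > go.py <<'E'
import sys
from h import *
from scipy.spatial.transform import Rotation as Ro
# usage: go.py x y z yaw (TCP, mm / deg): prints shift along tool axes + roll
x,y,z,yaw=map(float,sys.argv[1:5]); s=telemetry.observe()
R=Ro.from_euler("xyz",s["tool_rot"]).as_matrix(); d=R.T@(np.array([x,y,z])/1000-s["tool_pos"])*1000
dy=(np.degrees(s["tool_rot"][2])-yaw+180)%360-180
print("t",round(s["time"],2),"tcp",(s["tool_pos"]*1000).round(1),"yaw",np.degrees(s["tool_rot"][2]).round(2),"shift",d.round(1),"roll",np.radians(dy).round(3),"dist",np.linalg.norm(d).round(),"q",s["qpos"].round(2))
E
python3 go.py 618 -31.7 330 180; python3 - <<'E'
from h import *
s=telemetry.observe(); K,R,t=cal("wrist"); from scipy.spatial.transform import Rotation as Ro
T=Ro.from_euler("xyz",s["tool_rot"]).as_matrix(); print("cam in tool",T.T@(-R.T@t-s["tool_pos"]), "R",(R@T).round(3).tolist(),K[0,0])
E
```

```text
t 0.1 tcp [182.8 492.  404.1] yaw 159.61 shift [-590.4 -339.2   74.5] roll -0.356 dist 685.0 q [ 1.07  0.34  1.52 -0.    1.28 -0.15]
cam in tool [ 0.07601686 -0.00019461  0.01996113] R [[-0.0, 1.0, 0.0], [-0.96, -0.0, -0.279], [-0.279, -0.0, 0.96]] 291.02825099405106
```

```bash
python3 -m crank '[[0.5,-590,-339,60,-0.356],[0.5,-590,-339,60,-0.356],[0.5,-590,-339,60,-0.356],[0.5,-590,-339,60,-0.356],[0.5,-590,-339,60,-0.356],[0.5,-590,-339,60,-0.356],[0.5,-590,-339,60,-0.356],[0.5,-590,-339,60,-0.356],[0.5,-590,-339,60,-0.356],[0.5,-590,-339,60,-0.356],[0.5,-590,-339,60,-0.356],[0.5,-590,-339,60,-0.356]]' 25; python3 go.py 618 -31.7 280 180
```

```text
time: 1.1
tool_pos: [0.4936, 0.1177, 0.3616]
tool_rot: [3.141, -0.0, 3.142]
contact_force: [0.6, 0.6, -0.4]
opening: 0.0689
grip_force: 0.0
t 1.1 tcp [493.6 117.7 361.6] yaw 180.0 shift [-124.5 -149.4   81.5] roll -0.0 dist 211.0 q [ 0.08  0.35  1.64  0.    1.15 -1.49]
```

```bash
python3 -m crank '[[0.5,-124,-149,81,0],[0.5,-124,-149,81,0],[0.5,-124,-149,81,0],[0.5,-124,-149,81,0],[0.5,-124,-149,81,0],[0.5,-124,-149,81,0],[0.5,-124,-149,81,0],[0.5,-124,-149,81,0],[0.5,-124,-149,81,0]]' && cat > nut.py <<'E'
import sys
from h import *
# usage: nut.py x y h flat tag : nut near (x,y) mm, height h mm
x0,y0,h,fl=map(float,sys.argv[1:5]); tag=sys.argv[5]
s=telemetry.observe(); C=cal("wrist"); im,d=vision.read_camera("wrist"); save(tag,im); P=cloud(d,C)*1000
m=((np.hypot(P[...,0]-x0,P[...,1]-y0)<fl*.85)&(P[...,2]>h-5)&(P[...,2]<h+5)&(d>0)).astype(np.uint8)
cs,_=cv2.findContours(m,cv2.RETR_EXTERNAL,cv2.CHAIN_APPROX_NONE); o=max(cs,key=cv2.contourArea)
W=plane(o[:,0],h/1000,C)[:,:2]*1000; (cx,cy),r=cv2.minEnclosingCircle(W.astype(np.float32)); M=cv2.moments(W.astype(np.float32)); c=np.array([M["m10"],M["m01"]])/M["m00"]
v=W-c; a=np.arctan2(v[:,1],v[:,0]); rr=np.hypot(*v.T); da=np.gradient(np.unwrap(a)); z=np.sum(rr*np.exp(6j*a)*abs(da)); ang=np.degrees(np.angle(z))/6
print("tcp",(s["tool_pos"]*1000).round(1),"centre",c.round(1),"circ",round(cx,1),round(cy,1),"r",round(r,1),"area",M["m00"].__round__(),"expect",round(.866*fl**2),"medz",np.median(P[m>0][:,2]).round(1),"amp",abs(z)/np.sum(rr*abs(da)))
corn=(ang+60*np.arange(6))%180; print("corner dirs deg",corn.round(1)[:3],"flat normals",((corn+30)%180).round(1)[:3])
E
python3 nut.py 618 -31.7 18 36 w1
```

```text
time: 1.85
tool_pos: [0.6162, -0.0282, 0.2816]
tool_rot: [3.141, 0.0, -3.14]
contact_force: [-0.5, 0.4, 0.9]
opening: 0.0689
grip_force: 0.0
tcp [616.2 -28.2 281.6] centre [618.6 -32.1] circ 618.6 -32.3 r 20.5 area 1088 expect 1122 medz 17.8 amp 0.029541658081274257
corner dirs deg [154.9  34.9  94.9] flat normals [  4.9  64.9 124.9]
```

View pics/w1.png

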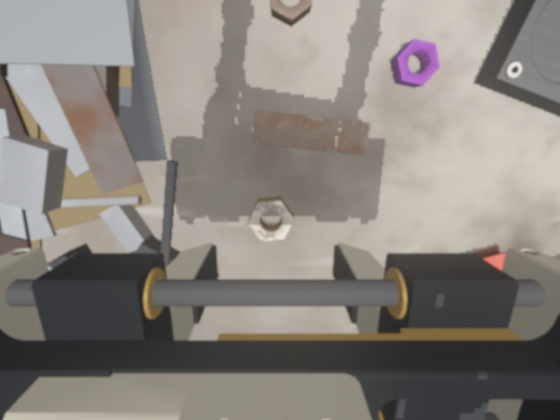

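```bash
cat > foot.py <<'E'
import sys
from h import *
# foot.py x y yflatangle : max heights under finger footprints, from top depth
x,y,a=map(float,sys.argv[1:4]); f=np.load("top.npz"); C=(f["K"],f["R"],f["t"]); P=cloud(f["d"],C)*1000; P=P[f["d"]>0]
a=np.radians(a); u=np.array([np.cos(a),np.sin(a)]); q=P[:,:2]-[x,y]; s=q@u; w=q@[-u[1],u[0]]
for n,lo,hi,b in(("finger+",26,65,14),("finger-",-65,-26,14),("body",-100,100,42)):
    k=(s>lo)&(s<hi)&(abs(w)<b); print(n,np.percentile(P[k][:,2],[50,98,100]).round(1))
E
python3 foot.py 618.6 -32 64.9; python3 go.py 618.6 -32 188 154.9
```

```text
finger+ [-2.1  1.   2.1]
finger- [-2.2  0.5  2.3]
body [-1.9 52.6 74. ]
t 1.9 tcp [616.3 -28.  282. ] yaw -179.9 shift [-2.3 -4.  94. ] roll 0.44 dist 94.0 q [-0.17  0.62  1.42  0.    1.1  -1.74]
```

```bash
python3 - <<'E'
from h import *
f=np.load("top.npz"); C=(f["K"],f["R"],f["t"]); P=cloud(f["d"],C)*1000
for x,y,A in((618.6,-32,(64.9,95,124.9,80)),):
  for A in A:
    a=np.radians(A); u=np.array([np.cos(a),np.sin(a)]); q=P[...,:2]-[x,y]; s=q@u; w=q@np.array([-u[1],u[0]])
    k=(abs(s)<100)&(abs(w)<42)&(P[...,2]>30)&(f["d"]>0); v,uu=np.nonzero(k); p=P[k]
    print(A,k.sum(), "px",(uu.min(),uu.max(),v.min(),v.max()) if k.sum() else "", np.c_[s[k],w[k],p[:,2]][np.argsort(-p[:,2])[:6]].round(0).tolist())
E
```

```text
64.9 125 px (np.int64(397), np.int64(410), np.int64(154), np.int64(183)) [[-99.0, 9.0, 74.0], [-100.0, 4.0, 73.0], [-97.0, 3.0, 73.0], [-97.0, 8.0, 73.0], [-98.0, 5.0, 73.0], [-99.0, 7.0, 73.0]]
95 351 px (np.int64(382), np.int64(408), np.int64(135), np.int64(174)) [[-72.0, 22.0, 57.0], [-80.0, -4.0, 56.0], [-89.0, -42.0, 56.0], [-77.0, 7.0, 56.0], [-87.0, -22.0, 56.0], [-74.0, 15.0, 56.0]]
124.9 408 px (np.int64(380), np.int64(410), np.int64(128), np.int64(157)) [[-71.0, 36.0, 56.0], [-98.0, 8.0, 56.0], [-87.0, 25.0, 56.0], [-73.0, 37.0, 56.0], [-82.0, 27.0, 55.0], [-94.0, 13.0, 55.0]]
80 250 px (np.int64(394), np.int64(412), np.int64(145), np.int64(183)) [[-95.0, 35.0, 75.0], [-93.0, 35.0, 74.0], [-99.0, 34.0, 74.0], [-99.0, 32.0, 74.0], [-95.0, 30.0, 73.0], [-93.0, 28.0, 73.0]]
```

```bash
python3 - <<'E'
from h import *
f=np.load("top.npz"); C=(f["K"],f["R"],f["t"]); P=cloud(f["d"],C)*1000
for A in (64.9,60,4.9):
    a=np.radians(A); u=np.array([np.cos(a),np.sin(a)]); q=P[...,:2]-[618.6,-32]; s=q@u; w=q@np.array([-u[1],u[0]])
    for lo,hi in((-105,-100),(-100,-95),(-95,-90),(-90,-85),(-85,-75),(-75,-50),(50,80),(80,105)):
        k=(s>lo)&(s<hi)&(abs(w)<42)&(f["d"]>0); print(A,lo,hi,np.percentile(P[...,2][k],[50,90,100]).round())
E
```

```text
64.9 -105 -100 [-2. 71. 75.]
64.9 -100 -95 [-2. 70. 74.]
64.9 -95 -90 [-2.  1. 71.]
64.9 -90 -85 [-2. 52. 54.]
64.9 -85 -75 [-1. 53. 55.]
64.9 -75 -50 [-2.  1. 57.]
64.9 50 80 [-2. -0.  3.]
64.9 80 105 [-2. -0.  4.]
60 -105 -100 [-1. 71. 75.]
60 -100 -95 [-2. 70. 74.]
60 -95 -90 [-2. -0. 71.]
60 -90 -85 [-2. 52. 54.]
60 -85 -75 [-2. 53. 55.]
60 -75 -50 [-2.  1. 57.]
60 50 80 [-2. -0.  3.]
60 80 105 [-2.  0.  4.]
4.9 -105 -100 [-2. -0.  2.]
4.9 -100 -95 [-3. -1.  2.]
4.9 -95 -90 [-2.  0. 19.]
4.9 -90 -85 [-0. 24. 27.]
4.9 -85 -75 [20. 25. 27.]
4.9 -75 -50 [-1. 24. 28.]
4.9 50 80 [-2. -0.  3.]
4.9 80 105 [-2. -0.  2.]
```

Wrist view: the plain nut is at (271,220), with its flat normals at 5°, 65° and 125°. I'll close along 65°. Scrap about 75 mm high starts roughly 95 mm to the -y side, so I'll shift the gripper 8 mm away from it before closing.

```bash
python3 go.py 622 -24.8 230 154.9; python3 -m crank '[[0.5,-5.7,3.2,20,0.11],[0.5,-5.7,3.2,40,0.22],[0.5,-5.7,3.2,52,0.33],[0.5,-5.7,3.2,52,0.44],[0.5,-5.7,3.2,52,0.44],[0.5,-5.7,3.2,52,0.44]]' 25; python3 go.py 622 -24.8 188 154.9
```

```text
t 1.9 tcp [616.3 -28.  282. ] yaw -179.9 shift [-5.7  3.2 52. ] roll 0.44 dist 52.0 q [-0.17  0.62  1.42  0.    1.1  -1.74]
time: 2.4
tool_pos: [0.6224, -0.0251, 0.2301]
tool_rot: [3.141, 0.001, 2.706]
contact_force: [-0.1, 1.1, 0.3]
opening: 0.0689
grip_force: 0.0
t 2.4 tcp [622.4 -25.1 230.1] yaw 155.07 shift [ 0.5  0.1 42.1] roll 0.003 dist 42.0 q [-0.16  0.69  1.45  0.    1.   -1.3 ]
```

```bash
python3 -m crank '[[0.5,0,0,20,0],[0.5,0,0,35,0],[0.5,0,0,42,0],[0.5,0,0,42,0],[0.5,0,0,42,0],[-0.5,0,0,42,0],[-0.5,0,0,42,0],[-0.5,0,0,42,0],[-0.5,0,0,42,0],[-0.5,0,0,42,0],[-0.5,0,0,42,0],[-0.5,0,0,42,0]]' 25
```

```text
time: 3.4
tool_pos: [0.6225, -0.0262, 0.1873]
tool_rot: [3.141, 0.0, 2.702]
contact_force: [-0.3, -0.1, 1.4]
opening: 0.0356
grip_force: 25.0
```

```bash
python3 -m crank '[[-0.5,0,0,-40,0],[-0.5,0,0,-80,0],[-0.5,0,0,-80,0],[-0.5,0,0,-80,0],[-0.5,0,0,-80,0]]'; python3 go.py 474 189.5 270 161.6
```

```text
time: 3.82
tool_pos: [0.6221, -0.026, 0.2667]
tool_rot: [3.142, -0.0, 2.702]
contact_force: [-0.8, 0.1, -1.6]
opening: 0.0357
grip_force: 25.0
t 3.82 tcp [622.1 -26.  266.7] yaw 154.8 shift [225.8 132.   -3.2] roll -0.119 dist 262.0 q [-0.16  0.65  1.41  0.    1.08 -1.3 ]
```

```bash
python3 -m crank '[[-0.5,226,132,-3,-0.119],[-0.5,226,132,-3,-0.119],[-0.5,226,132,-3,-0.119],[-0.5,226,132,-3,-0.119],[-0.5,226,132,-3,-0.119],[-0.5,226,132,-3,-0.119],[-0.5,226,132,-3,-0.119],[-0.5,226,132,-3,-0.119],[-0.5,226,132,-3,-0.119],[-0.5,226,132,-3,-0.119],[-0.5,226,132,-3,-0.119],[-0.5,226,132,-3,-0.119]]'; cat > pk.py <<'E'
import sys
from h import *
tag=sys.argv[1]
s=telemetry.observe(); C=cal("wrist"); im,d=vision.read_camera("wrist"); save(tag,im); P=cloud(d,C)*1000
m=((np.hypot(P[...,0]-487,P[...,1]-229)<110)&(abs(P[...,2]-26)<5)&(d>0)).astype(np.uint8)
print("tcp",(s["tool_pos"]*1000).round(1),"top medz",np.median(P[m>0][:,2]).round(1),"n",m.sum())
for n,(x,y) in(("wide",(474,189.5)),("narrow",(500.5,268.5))):
    k=(np.hypot(P[...,0]-x,P[...,1]-y)<40)&(d>0)&(P[...,2]<16)&(P[...,2]>6)
    if k.sum()<50: print(n,"no floor",k.sum()); continue
    q=P[k]; rect=cv2.minEnclosingCircle(q[:,:2].astype(np.float32)); print(n,"floor",k.sum(),"z",np.median(q[:,2]).round(1),"circ",np.round(rect[0],1),round(rect[1],1))
cs,hi=cv2.findContours(m,cv2.RETR_CCOMP,cv2.CHAIN_APPROX_NONE)
for i,x in enumerate(cs):
    if hi[0][i][3]>=0 and len(x)>=40:
        e=cv2.fitEllipse((plane(x[:,0],.026,C)[:,:2]*1000).astype(np.float32)); print("hole",np.round(e[0],1),np.round(e[1],1))
E
python3 pk.py w2; python3 go.py 474 189.5 207 161.6
```

```text
time: 4.82
tool_pos: [0.4749, 0.1884, 0.2697]
tool_rot: [-3.141, -0.0, 2.819]
contact_force: [0.1, -0.4, -0.8]
opening: 0.0357
grip_force: 25.0
tcp [474.9 188.4 269.7] top medz 25.9 n 9619
wide floor 3226 z 12.0 circ [475.5 190.2] 33.1
narrow floor 2817 z 12.0 circ [502.8 270.5] 27.0
t 4.87 tcp [474.8 188.5 269.8] yaw 161.51 shift [ 1.1  0.7 62.8] roll -0.002 dist 63.0 q [ 0.23  0.47  1.74 -0.    0.93 -1.02]
```

View pics/w2.png

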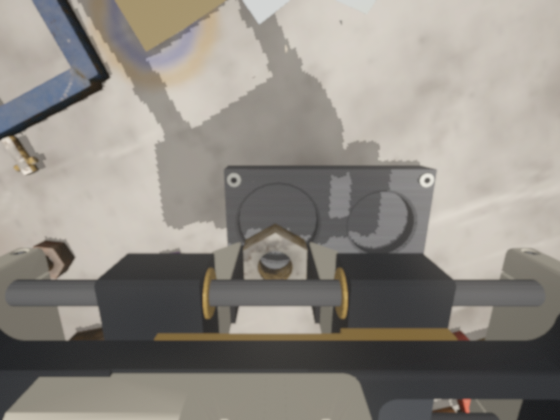

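The nut is held level at (275,260). The wide pocket is at (278,218), and the block is square with the gripper. The pocket measures (475.5,190.2), within 2 mm of the tool axis, and its floor is at 12 mm. I lower until the fingertips are just above the block top, then release.

```bash
python3 -m crank '[[-0.5,0,1.5,30,0],[-0.5,0,1.5,50,0],[-0.5,0,1.5,58,0],[-0.5,0,1.5,63,0],[-0.5,0,1.5,63,0],[-0.5,0,1.5,63,0]]'; python3 go.py 475.4 190 206 161.6
```

```text
time: 5.37
tool_pos: [0.4751, 0.1909, 0.2076]
tool_rot: [3.141, 0.001, 2.82]
contact_force: [0.3, -0.3, -1.0]
opening: 0.0355
grip_force: 25.0
t 5.37 tcp [475.1 190.9 207.6] yaw 161.6 shift [-0.5 -0.7  1.6] roll -0.0 dist 2.0 q [ 0.23  0.57  1.79  0.    0.78 -1.02]
```

```bash
python3 -m crank '[[-0.5,0,-0.5,1.5,0],[-0.5,0,-0.5,1.5,0],[0.05,0,-0.5,1.5,0],[0.05,0,-0.5,1.5,0],[0.05,0,-0.5,1.5,0],[0.05,0,-0.5,1.5,0],[0.05,0,-0.5,-10,0],[0.05,0,-0.5,-30,0],[0.05,0,-0.5,-60,0],[0.05,0,-0.5,-60,0],[0.05,0,-0.5,-60,0]]'
python3 - <<'E'
from h import *
im,d=vision.read_camera("wrist"); C=cal("wrist"); save("w3",im); P=cloud(d,C)*1000
k=(np.hypot(P[...,0]-475.4,P[...,1]-190)<31)&(d>0)&(P[...,2]>22)&(P[...,2]<40); q=P[k]
print(k.sum(),"z",np.percentile(q[:,2],[5,50,95]).round(1),"c",np.median(q[:,:2],0).round(1)); A=np.c_[q[:,:2]-q[:,:2].mean(0),np.ones(len(q))]; print("tilt",np.linalg.lstsq(A,q[:,2],rcond=None)[0])
E
python3 go.py 446.6 -17 280 180
```

```text
time: 6.28
tool_pos: [0.4749, 0.1907, 0.2686]
tool_rot: [3.139, 0.003, 2.821]
contact_force: [0.6, 0.5, -0.4]
opening: 0.0482
grip_force: 0.0
1344 z [24.6 28.6 29.7] c [471.9 190.7]
tilt [ 5.19463619e-03 -6.07601348e-03  2.83170066e+01]
t 6.33 tcp [474.4 190.5 267.3] yaw 161.62 shift [ -39.1 -205.7  -12.8] roll -0.321 dist 210.0 q [ 0.23  0.47  1.75  0.    0.92 -1.02]
```

View pics/w3.png

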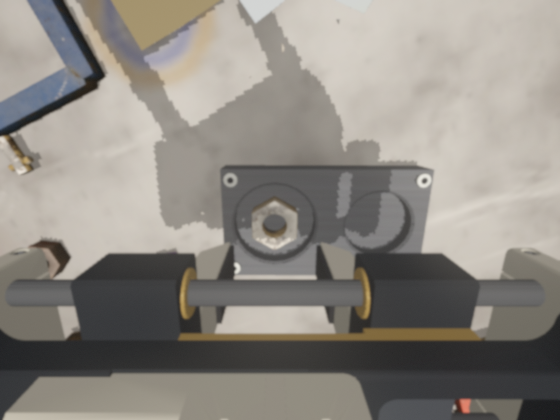

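The large nut (275,222) lies flat in the wide pocket, with tilt about 0.5° and its top about 29 mm up. Next is the small nut.

```bash
python3 -m crank '[[0.3,-39,-206,-13,-0.321],[0.3,-39,-206,-13,-0.321],[0.3,-39,-206,-13,-0.321],[0.3,-39,-206,-13,-0.321],[0.3,-39,-206,-13,-0.321],[0.3,-39,-206,-13,-0.321],[0.3,-39,-206,-13,-0.321],[0.3,-39,-206,-13,-0.321],[0.3,-39,-206,-13,-0.321],[0.3,-39,-206,-13,-0.321]]' 25; python3 nut.py 446.5 -17 16 30 w4; for a in 90 75 105; do python3 foot.py 446.5 -17 $a; done; python3 go.py 446.5 -17 187 180
```

```text
time: 7.17
tool_pos: [0.4465, -0.0162, 0.2795]
tool_rot: [3.141, -0.001, -3.14]
contact_force: [0.2, 0.6, 0.2]
opening: 0.0599
grip_force: 0.0
tcp [446.5 -16.2 279.5] centre [445.9 -17.4] circ 445.6 -17.3 r 17.1 area 753 expect 779 medz 15.8 amp 0.029026884549455748
corner dirs deg [  4.6  64.6 124.6] flat normals [ 34.6  94.6 154.6]
finger+ [-2.2  0.9  1.5]
finger- [-2.4  1.   3.9]
body [-2.2 74.8 79.1]
finger+ [-2.2  0.8  1.5]
finger- [-2.4  0.9  1.5]
body [-2.2 73.8 79. ]
finger+ [-2.1  0.8  1.7]
finger- [-2.4  0.5  3. ]
body [-2.2 74.1 79. ]
t 7.22 tcp [446.5 -16.2 279.6] yaw -179.88 shift [-0.  -0.9 92.6] roll 0.002 dist 93.0 q [-0.21  0.36  1.9   0.    0.88 -1.78]
```

```bash
python3 - <<'E'
from h import *
f=np.load("top.npz"); C=(f["K"],f["R"],f["t"]); P=cloud(f["d"],C)*1000
a=np.radians(94.6); u=np.array([np.cos(a),np.sin(a)]); q=P[...,:2]-[446,-17.3]; s=q@u; w=q@np.array([-u[1],u[0]])
for lo,hi in((-115,-105),(-105,-100),(-100,-95),(-95,-90),(-90,-85),(-85,-80),(-80,-75),(-75,-50),(50,80),(80,115)):
        k=(s>lo)&(s<hi)&(abs(w)<42)&(f["d"]>0); print(lo,hi,np.percentile(P[...,2][k],[50,90,100]).round())
E
python3 go.py 445.3 -8 225 184.6
```

```text
-115 -105 [73. 76. 79.]
-105 -100 [72. 76. 78.]
-100 -95 [73. 76. 79.]
-95 -90 [-1. 75. 79.]
-90 -85 [-2. -0. 74.]
-85 -80 [-3. -1.  2.]
-80 -75 [-3. -1.  1.]
-75 -50 [-2. -0.  4.]
50 80 [-2. -0.  3.]
80 115 [-2. -0. 17.]
t 7.22 tcp [446.5 -16.2 279.6] yaw -179.88 shift [ 1.2  8.1 54.7] roll -0.078 dist 55.0 q [-0.21  0.36  1.9   0.    0.88 -1.78]
```

The scrap sheet, about 79 mm high, starts about 90 mm to the -y side. I'll open wider and shift 17 mm to +y before closing, so the gripper body stays clear of it.

```bash
python3 -m crank '[[0.65,2,15.7,20,-0.08],[0.65,2,15.7,40,-0.08],[0.65,2,15.7,55,-0.08],[0.65,2,15.7,55,-0.08],[0.65,2,15.7,55,-0.08],[0.65,2,15.7,55,-0.08]]'; python3 go.py 444.5 -0.5 187 184.6
```

```text
time: 7.72
tool_pos: [0.4449, -0.0012, 0.2256]
tool_rot: [-3.141, 0.001, -3.061]
contact_force: [0.2, -0.7, 0.0]
opening: 0.0758
grip_force: 0.0
t 7.72 tcp [444.9  -1.2 225.6] yaw -175.35 shift [ 0.4  0.7 38.6] roll 0.001 dist 39.0 q [-0.18  0.45  1.96  0.    0.73 -1.83]
```

```bash
python3 -m crank '[[0.65,0,0,20,0],[0.65,0,0,34,0],[0.65,0,0,39,0],[0.65,0,0,39,0],[0.65,0,0,39,0],[0.4,0,0,39,0],[0.2,0,0,39,0],[0,0,0,39,0],[-0.2,0,0,39,0],[-0.6,0,0,39,0],[-0.6,0,0,39,0],[-0.6,0,0,39,0]]' 25; python3 -m crank '[[-0.6,0,0,0,0],[-0.6,0,0,0,0],[-0.6,0,0,0,0]]'
```

```text
time: 8.72
tool_pos: [0.4445, -0.0016, 0.1861]
tool_rot: [3.142, 0.0, -3.061]
contact_force: [-0.2, 0.1, 0.0]
opening: 0.0335
grip_force: 0.1
time: 8.97
tool_pos: [0.4445, -0.0016, 0.1861]
tool_rot: [3.142, 0.0, -3.061]
contact_force: [-0.5, -0.2, 0.4]
opening: 0.0294
grip_force: 25.0
```

```bash
python3 -m crank '[[-0.6,0,0,-40,0],[-0.6,0,0,-80,0],[-0.6,0,0,-80,0],[-0.6,0,0,-80,0],[-0.6,0,0,-80,0]]'; python3 go.py 502 269.7 268 161.6
```

```text
time: 9.38
tool_pos: [0.4441, -0.0015, 0.2657]
tool_rot: [3.141, -0.0, -3.061]
contact_force: [0.9, 0.0, -1.2]
opening: 0.0295
grip_force: 25.0
t 9.38 tcp [444.1  -1.5 265.7] yaw -175.41 shift [-79.4 265.7  -2.3] roll 0.401 dist 277.0 q [-0.18  0.38  1.93  0.    0.84 -1.83]
```

```bash
python3 -m crank '[[-0.6,-79,266,-2,0.401],[-0.6,-79,266,-2,0.401],[-0.6,-79,266,-2,0.401],[-0.6,-79,266,-2,0.401],[-0.6,-79,266,-2,0.401],[-0.6,-79,266,-2,0.401],[-0.6,-79,266,-2,0.401],[-0.6,-79,266,-2,0.401],[-0.6,-79,266,-2,0.401],[-0.6,-79,266,-2,0.401],[-0.6,-79,266,-2,0.401],[-0.6,-79,266,-2,0.401]]'; python3 pk.py w5;  python3 go.py 502 269.7 207 161.6
```

```text
time: 10.38
tool_pos: [0.5018, 0.2684, 0.2675]
tool_rot: [-3.14, -0.001, 2.819]
contact_force: [0.6, 0.1, -1.1]
opening: 0.0296
grip_force: 25.0
tcp [501.8 268.4 267.5] top medz 26.0 n 10972
wide floor 2530 z 12.0 circ [475.4 189.5] 33.0
narrow floor 2425 z 12.0 circ [502.5 269.7] 27.1
hole [474.3 190.8] [16.1 19.6]
t 10.43 tcp [502.  268.5 267.8] yaw 161.51 shift [ 0.3  1.2 60.8] roll -0.002 dist 61.0 q [ 0.36  0.56  1.58 -0.    1.   -0.89]
```

View pics/w5.png

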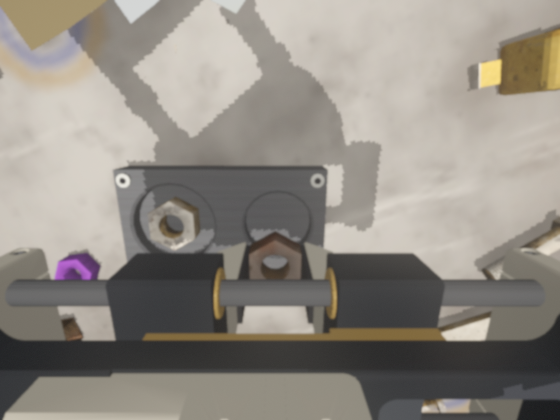

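The rusty nut is held level at (275,258). The narrow pocket (278,220) measures (502.5,269.7). The large nut still sits in its pocket at (174,222). Lowering now.

```bash
python3 -m crank '[[-0.6,0,1,30,0],[-0.6,0,1,50,0],[-0.6,0,1,58,0],[-0.6,0,1,62,0],[-0.6,0,1,62,0],[-0.6,0,1,62,0],[-0.6,0,1,62,0]]'; python3 go.py 502.2 269.7 206 161.6
```

```text
time: 11.02
tool_pos: [0.5027, 0.2709, 0.2073]
tool_rot: [3.14, 0.002, 2.821]
contact_force: [0.7, 0.4, -0.7]
opening: 0.0299
grip_force: 25.0
t 11.02 tcp [502.7 270.9 207.3] yaw 161.61 shift [ 0.1 -1.3  1.2] roll 0.0 dist 2.0 q [ 0.36  0.65  1.62  0.    0.87 -0.89]
```

```bash
python3 -m crank '[[-0.6,0,-1,1.2,0],[-0.6,0,-1,1.2,0],[-0.1,0,-1,1.2,0],[-0.1,0,-1,1.2,0],[-0.1,0,-1,1.2,0],[-0.1,0,-1,1.2,0],[-0.1,0,-1,-10,0],[-0.1,0,-1,-30,0],[-0.1,0,-1,-70,0],[-0.1,0,-1,-100,0],[-0.1,0,-1,-100,0],[-0.1,0,-1,-100,0]]'
python3 - <<'E'
from h import *
im,d=vision.read_camera("wrist"); C=cal("wrist"); save("w6",im); P=cloud(d,C)*1000
for n,c,r in(("large",(475.4,190),31),("small",(502.2,269.7),25)):
    k=(np.hypot(P[...,0]-c[0],P[...,1]-c[1])<r)&(d>0)&(P[...,2]>24)&(P[...,2]<45)
    k=cv2.erode(k.astype(np.uint8),np.ones((3,3)))>0; q=P[k]
    A=np.c_[q[:,:2]-q[:,:2].mean(0),np.ones(len(q))]; print(n,k.sum(),"z",np.percentile(q[:,2],[5,50,95]).round(1),"c",q[:,:2].mean(0).round(1),"slope",np.linalg.lstsq(A,q[:,2],rcond=None)[0].round(3))
E
```

```text
time: 12.02
tool_pos: [0.5022, 0.27, 0.3088]
tool_rot: [3.138, 0.004, 2.821]
contact_force: [-0.6, 1.2, 0.2]
opening: 0.0413
grip_force: 0.0
large 734 z [27.1 28.2 29.3] c [472.2 190.8] slope [-9.0000e-03 -3.0000e-03  2.8232e+01]
small 409 z [25.1 26.1 27.2] c [500.4 269.3] slope [-7.0000e-03 -2.0000e-03  2.6108e+01]
```

View pics/w6.png

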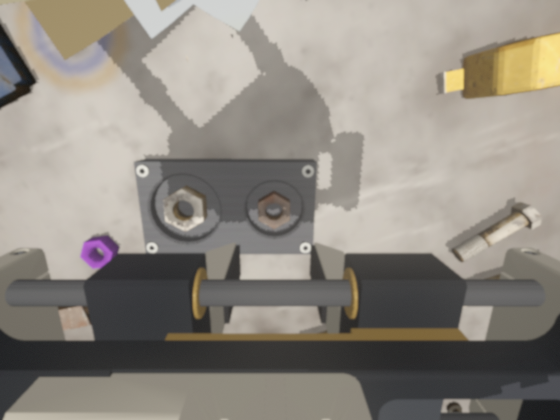

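Both nuts are in their pockets, the large at (184,208) and the small at (274,209). Their slopes are under 1%, and their top heights differ by the expected 2 mm.

```bash
python3 -m crank '[[-0.1,0,0,0,0],[-0.1,0,0,0,0],[-0.1,0,0,0,0]]'; python3 -c "
from h import *
C=cal('wrist'); im,d=vision.read_camera('wrist'); P=cloud(d,C)*1000
for c,r in(((475.4,190),31),((502.2,269.7),25)):
    k=(np.hypot(P[...,0]-c[0],P[...,1]-c[1])<r)&(d>0)&(P[...,2]>24)&(P[...,2]<45); k=cv2.erode(k.astype(np.uint8),np.ones((3,3)))>0; print(np.median(P[k],0).round(1))
print(ticket.hand_in())"
```

```text
time: 12.32
tool_pos: [0.5017, 0.2698, 0.3048]
tool_rot: [-3.14, -0.002, 2.821]
contact_force: [-0.5, 0.1, 0.5]
opening: 0.0414
grip_force: 0.0
[474.4 191.4  30. ]
[500.8 270.1  27.9]
the job is handed in; nothing more can be done
None
```

Both nuts lie flat on their pocket floors, the larger in the wide pocket and the smaller in the narrow one (tops measured at 30.0 and 27.9 mm, expected 30 and 28), and I handed the job in at about 12.4 s of the 48 s allowed.

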